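Line up two quarter-turn fasteners and hold the air-filter cover shut

ROBOT

A 6-joint arm with a two-finger parallel gripper is mounted at the origin on the work surface. World frame = base frame: x ahead of the robot, y to its left, z up, the work surface at z = 0. Lengths are in mm, angles in rad, forces in N, time in s.
With the tool pointing down it reaches from about 400 to 925 mm from the base axis. Payload 12.5 kg.
Tool frame: the origin (TCP) lies at the very end of the fingers, on their centre line; the grasp point (between the pads) lies 19 mm behind it; z points along the fingers, y is the line along which they close (so a half turn about z gives the same grasp; the last joint's range is limited). The gripper opens to 95 mm and grips with 3 to 60 N. Pads are 20 mm wide; open, the fingers measure 119 mm over their backs; the gripper's body (75 mm by 180 mm) begins 59 mm behind the grasp point.
Start: joints at [1.149, 0.491, 1.559, -0, 1.092, -0.106], TCP at [194.094, 594.116, 214.661] pointing down, gripper open.
Joint ranges: [-3.1, 3.1], [-0.84, 2.19], [0.05, 2.79], [-1.13, 4.28], [0.06, 2.93], [-2.69, 2.69]. Speed limits (rad/s): [2.22, 2.22, 2.79, 3.14, 3.14, 3.14].

INTERFACE

Orientations are given as [roll, pitch, yaw] about the fixed x, y, z axes, in that order (R = Rz(yaw) Ry(pitch) Rx(roll)).
In Python, from cell import * gives the robot as it stands.
- The arm moves only by the tool jog_arm, never from a script. Its argument "targets" is a list of rows, each an object with "turn": the turn, a rotation vector about the world's x, y, z in degrees, a list of three; "slide": the shift along the world's x, y, z in mm, a list of three; "claw": the opening in per cent of the stroke, from 0 (shut) to 100 (fully open). In form: [{"turn": [wx, wy, wz], "slide": [x, y, z], "claw": claw}, ...]. A call has 1 to 5 rows; each row shifts and turns the commanded pose from where the row before left it; what a row does not reach is not made up. A row lasts 1/8 s, in which the tool goes at most 62.5 mm and 10.7 degrees, less where a joint would pass 70% of its speed; a pose out of reach is approached as far as the arm can. A call with a gripper value outside its range is refused whole. The fingers move at their own pace and stop on an object; the grip force is fixed at half the most. Time passes only in rows, so rows that do not move let the fingers close. It gives the time, the measured TCP pose, the force, the opening and the grip force at its end, in the units of the state.
- state(): the state, without advancing time (a new reading comes with each control period).
- read_camera(name): name is "side" or "top"; returns a dict with "frame" (420x560x3 uint8, blue, green, red), "mtx" (3x3 intrinsics, pixels), "k1" (the pictures are not rectified: a ray, as slopes to the right and down, at radius r is drawn at 1 + k1 r^2 times it, then the intrinsics apply), "R" (3x3) and "t" (3): a world point X has camera coordinates R X + t. Camera axes: x right, y down, z forward; pixel columns grow to the right and rows downward; lengths in mm; the calibration is good to about 2 mm. A picture is of the moment at which its call begins. There is no depth.
- job_done(): hands the job in; it is judged then, once.
Trained networks look in the newest picture that a camera, given by its name, has taken for a name from the list of things; names that differ only in an ending like _2 or _b are one class to them, and where a whole thing is asked for, a point or a joint stands for the part that bears it (a point fixed in the world has none). Each returns a list of dicts, best first, with "conf" (0 to 1); they miss things now and then, are a little off and sometimes report something else, mostly with a low value. They report only what shows in the picture. A call takes as long as a camera call.
- look_for(query, camera): "xy" ([column, row] in pixels, amid what is visible of it).
The state is a dict: "t": time; "joints": joint angles; "qvel": joint speeds; "tau": joint torques, N m; "eef_pos": TCP position; "tcp_rot": TCP orientation; "ft_force": force on the tool from outside, world axes, zero at the start; "moment": the same for the moment, N m; "opening": opening from 0.0 (shut) to 1.0 (fully open); "grip_force": force on a finger pad.
Only numpy, scipy, OpenCV 4.12 (cv2) and the standard library are available. Lean on these libraries where they do the work, as an engineer would, in place of code of your own. Each camera call takes 0.05 s, during which the arm holds its last target. There are 200 camera calls.

TASK

The sprung, hinged cover of the air-filter box stands ajar because its two red wing fasteners are crosswise. Turn each fastener until the slot line along its wing lines up with the yellow marks either side of it, so that the tang underneath can enter the slot in the frame, then press the cover down flush onto its seal. Finish while still holding the cover pressed against the frame, so that I can check the seal all round, and leave the other things on the bench where they are.

Things in the scene. Friction and masses are not known exactly. Their poses are not given: they have to be found in the camera images.
- airbox: Air-filter box: black, 210 x 300 mm, on a low blue square-tube stand (overall 195 x 350 mm), fixed to the bench, 146 mm high to the aluminium rim (the frame). Origin on the bench under the middle of the box; x points to the hinge side, away from the fasteners, y along the hinge to the intake trumpet, z up. A trumpet (to y = +188 mm) and a rubber boot (to y = -186 mm) stick out at the sides, below the rim.
- cover_hinge (a joint): Angle of the grey hinged cover (rad): 0 = shut flush on the seal, 0.12 = fully ajar, where its spring holds it. The hinge axis runs along the box's y at x = +121 mm, z = 150 mm in the box's frame. The cover springs back when let go: shutting it takes about 6 N at the push pad at first and 8 N when shut, twice as much at the cover's middle. With a fastener out of line its tang stands on the frame and the cover stops at about 0.055.
- cover: The grey cover: plate 228 (x) x 312 (y) x 6 mm. Its origin lies on the hinge axis, midway, level with the plate's under side; the plate runs from x = -6 to x = -234 mm; y along the hinge, z out of the plate's top. It carries both fasteners, the push pad and low ribs and hinge leaves (under 5 mm).
- push_pad (a point): Centre of the top of the black rubber push pad (36 x 70 mm, 3 mm thick) on the cover near its free edge, midway between the fasteners; 201 mm from the hinge axis, 9 mm above the cover's under side. Axes as the cover's: y runs along the hinge, the line of the yellow marks and of the frame's slots; z out of the cover.
- wing_left (a point): Centre of the red wing of the left fastener (towards +y of the box): wing 36 mm long along this point's y, 7 mm thick along its x, 18 mm tall (9 mm above and below this point); the cover's top is 12 mm below this point, a steel disc of diameter 32 mm and 3 mm thick lies between. A thin black slot line runs along the wing's top. It turns stiffly (0.05 N m) about its z, square to the cover, and stays where it is left. Its axis lies 85 mm from the push pad's centre.
- wing_right (a point): Centre of the red wing of the right fastener (towards -y of the box); the same as the left one.
- fastener_left (a joint): Angle of the left fastener (rad), counter-clockwise from above; 0, pi and -pi = in line with the yellow marks (tang over the slot), pi/2 = square across. Stops at -3.2 and 3.2. The tang enters the slot within about 0.16 rad of in line.
- fastener_right (a joint): Angle of the right fastener (rad), the same as the left one.
- spanner: Steel spanner, 170 mm long, lying flat; a bystander. Origin under its middle.
- screwdriver: Blue-handled screwdriver, 200 mm long, lying flat; a bystander. Origin under its middle.
- spray_can: Blue spray can, diameter 55, 155 mm tall, standing; a bystander. Origin under its middle.
- piston: Aluminium piston, diameter 68, 59 mm tall, crown up; a bystander. Origin under its middle.
- tape_roll: Roll of blue masking tape, diameter 100, 24 mm tall, lying flat; a bystander. Origin under its middle.
- parts_dish: Steel parts dish, diameter 110, 28 mm tall, mouth up; a bystander. Origin under its middle.
- grease_jar: Grease jar, white with a green cap, diameter 64, 60 mm tall; a bystander. Origin under its middle.

How it is judged:
By the outcome, as a careful person would: the job done as asked, in the order asked, and still so for the second after the job is handed in, while the arm keeps its last pose, push and grip.
It also fails if it takes over 51 s, if anything falls off the work surface, if the arm or the gripper's body presses on something with over 40 N, if the wrist force passes 120 N, or if a joint passes its speed limit or range.

## Working session

There is one attempt and no reset: what is moved stays moved. The work goes in short steps, Python scripts to look and compute and a tool call to move; the robot and the scene stay as the last step left them, time stands still between calls to the robot, and variables do not carry over. Pictures are saved under pics/ and viewed, at most 10 in all, crops included, and the job is handed in when it is done.

Besides the shell and the picture viewer there is one more tool, called after "Request:" as a command line: name --argument value ..., lists and objects as JSON in quotes. jog_arm: Moves the arm, as the interface text tells. Its arguments: {"type":"object","properties":{"targets":{"type":"array","items":{"type":"object","properties":{"turn":{"type":"array","items":{"type":"number"}},"slide":{"type":"array","items":{"type":"number"}},"claw":{"type":"number"}}}}},"required":["targets"]}

```bash
mkdir -p pics; ls; python3 - <<'E'
from cell import *
import cv2
for c in ("top","side"):
    d=read_camera(c); cv2.imwrite(f"pics/{c}1.png",d["frame"])
    print(c,d["mtx"],d["k1"],d["R"],d["t"])
    for q in ("airbox","push_pad","wing_left","wing_right"):
        print(q,look_for(q,c)[:3])
print(state())
E
```

```text
pics
top [[415.27611097   0.         274.01779063]
 [  0.         415.27611097 212.20952867]
 [  0.           0.           1.        ]] -0.05147893310041669 [[-0.01905723 -0.99980609  0.00495953]
 [-0.99113165  0.01823896 -0.13162596]
 [ 0.13150998 -0.00742398 -0.99128705]] [   7.54952272  588.52004051 1076.08458209]
airbox [{'xy': [272.0, 203.7], 'conf': 0.75}, {'xy': [448.1, 215.3], 'conf': 0.72}, {'xy': [231.9, 223.5], 'conf': 0.23}]
push_pad [{'xy': [271.6, 203.3], 'conf': 0.71}, {'xy': [272.2, 203.8], 'conf': 0.65}]
wing_left [{'xy': [278.1, 202.3], 'conf': 0.72}, {'xy': [229.3, 224.9], 'conf': 0.49}]
wing_right []
side [[445.35951852   0.         276.54159801]
 [  0.         445.35951852 210.95392311]
 [  0.           0.           1.        ]] -0.00891561473906486 [[ 0.74585458 -0.66587307 -0.01771992]
 [-0.40289573 -0.42978595 -0.80805883]
 [ 0.53044885  0.60983366 -0.58883523]] [-422.20833749  332.35485334  972.91268455]
airbox [{'xy': [288.9, 225.6], 'conf': 0.77}]
push_pad [{'xy': [283.2, 198.0], 'conf': 0.84}, {'xy': [415.9, 318.5], 'conf': 0.38}]
wing_left [{'xy': [247.4, 183.3], 'conf': 0.69}]
wing_right [{'xy': [271.3, 213.9], 'conf': 0.51}]
{'t': 0.5, 'joints': array([ 1.14939625e+00,  4.90929551e-01,  1.55890122e+00, -2.93247003e-05,
        1.09171856e+00, -1.05613046e-01]), 'qvel': array([-0.00047749, -0.00164897, -0.00045351, -0.00165644,  0.00147435,
       -0.00048937]), 'tau': array([-3.72137865e-04, -6.12061071e+01, -2.58279365e+01,  6.92284503e-02,
        4.48505161e-02, -3.55230213e-05]), 'eef_pos': array([194.10060385, 594.10810669, 214.64215656]), 'tcp_rot': array([3.14155231e+00, 3.04462161e-05, 2.82581914e+00]), 'ft_force': array([-1.24392234,  0.61598024,  0.95282175]), 'moment': array([0.03323696, 0.04739151, 0.02928869]), 'grip_force': 0.0, 'opening': 0.9977020226641994}
```

View pics/top1.png

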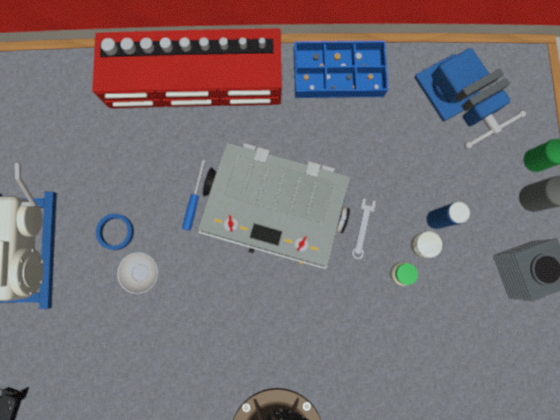

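View pics/side1.png

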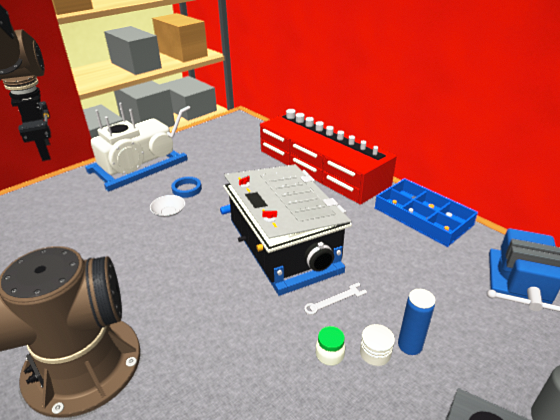

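The top view shows the cover with wings near (230,224) and (302,243) and the pad at (266,234), hinge side up (+x). The side view shows the wings at (244,181) and (269,214). The next step is to segment and triangulate these, with a zoomed crop.

```bash
cat > h.py <<'E'
from cell import *
import cv2, numpy as np
def norm(d,uv):
    K=d["mtx"]; p=np.array([(uv[0]-K[0,2])/K[0,0],(uv[1]-K[1,2])/K[1,1]]); q=p.copy()
    for _ in range(10): q=p/(1+d["k1"]*(q@q))
    return q
def ray(d,uv):
    q=norm(d,uv); R=np.array(d["R"]); v=R.T@np.array([*q,1]); return -R.T@np.array(d["t"]), v/np.linalg.norm(v)
def atz(d,uv,z):
    o,v=ray(d,uv); return o+v*(z-o[2])/v[2]
def tri(d1,u1,d2,u2):
    (a,v),(b,w)=ray(d1,u1),ray(d2,u2)
    s=np.linalg.lstsq(np.c_[v,-w],b-a,rcond=None)[0]; p,q=a+s[0]*v,b+s[1]*w
    return (p+q)/2,np.linalg.norm(p-q)
def blobs(mask,box,amin):
    x0,y0,x1,y1=box; n,_,st,c=cv2.connectedComponentsWithStats(mask[y0:y1,x0:x1].astype(np.uint8))
    return [(c[i]+[x0,y0],st[i,4]) for i in range(1,n) if st[i,4]>=amin]
def red(f): f=f.astype(int); return (f[...,2]>f[...,1]+60)&(f[...,2]>f[...,0]+60)
def dark(f): return f.max(2)<60
def zoom(d,box,s,name): 
    x0,y0,x1,y1=box; cv2.imwrite("pics/"+name,cv2.resize(d["frame"][y0:y1,x0:x1],None,fx=s,fy=s,interpolation=cv2.INTER_CUBIC))
E
python3 - <<'E'
from h import *
t=read_camera("top"); s=read_camera("side")
B=(200,200,335,270); S=(225,165,300,235)
for n,d,b in (("top",t,B),("side",s,S)):
    print(n,"red",blobs(red(d["frame"]),b,6),"dark",blobs(dark(d["frame"]),b,40))
a=cv2.resize(t["frame"][205:265,205:325],None,fx=6,fy=6,interpolation=cv2.INTER_CUBIC)
b=cv2.resize(s["frame"][168:228,225:305],None,fx=4,fy=4,interpolation=cv2.INTER_CUBIC)
o=np.zeros((600,720,3),np.uint8);o[:360]=a;o[360:,:320]=b;cv2.imwrite("pics/z1.png",o)
E
```

```text
top red [(array([230.19230769, 222.53846154]), np.int32(52)), (array([301.47169811, 243.09433962]), np.int32(53))] dark [(array([265.49303621, 234.01671309]), np.int32(359))]
side red [(array([298.33333333, 165.66666667]), np.int32(6)), (array([243.82666667, 180.26666667]), np.int32(75)), (array([269.25961538, 213.72115385]), np.int32(104))] dark [(array([242.7761194 , 209.73134328]), np.int32(67)), (array([255.68823529, 199.70588235]), np.int32(170)), (array([239.69714286, 220.61714286]), np.int32(350))]
```

View pics/z1.png

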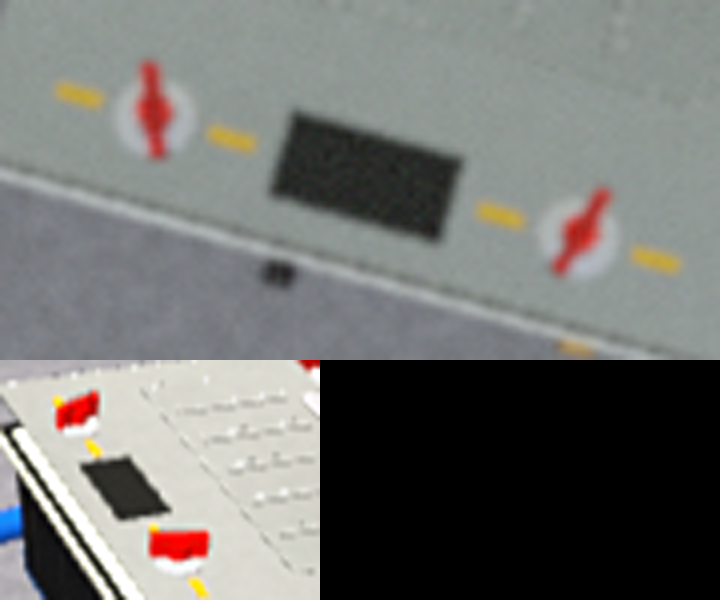

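The zoom shows both wings crosswise: the left runs (150,62)–(158,158) and the right (603,190)–(560,272) in crop pixels. The yellow marks slope along about (152,43).

```bash
python3 - <<'E'
from h import *
t=read_camera("top"); s=read_camera("side")
L,_=tri(t,(230.2,222.5),s,(243.8,180.3)); print("L",L,_)
R,_=tri(t,(301.5,243.1),s,(269.3,213.7)); print("R",R,_)
P,_=tri(t,(265.5,234),s,(255.7,199.7)); print("P",P,_)
print(np.linalg.norm(L-R), (L+R)/2)
c=lambda x,y:(205+x/6,205+y/6)
def ang(a,b,z):
    v=(atz(t,a,z)-atz(t,b,z))[:2]; return np.degrees(np.arctan2(v[1],v[0]))
z=P[2]
print("marks",ang(c(80,96),c(657,261),z),"pad edges",ang(c(295,112),c(462,158),z),ang(c(272,195),c(440,240),z),"LR",ang((230.2,222.5),(301.5,243.1),L[2]))
print("wingL",ang(c(150,62),c(158,158),z+12),"wingR",ang(c(605,188),c(560,272),z+12))
for z in (170,180): print(z,atz(t,(230.2,222.5),z+10),atz(t,(265.5,234),z),atz(t,(301.5,243.1),z+10))
# top disc centres
print(atz(t,c(154,118),175),atz(t,c(579,237),175))
print(state()["eef_pos"])
E
```

```text
L [544.39807926 100.75349058 189.79041359] 4.9095482826086165
R [493.93599597 -62.72692235 190.50973337] 4.490197877735119
P [517.672387    19.42146276 179.21659048] 3.6023253313732644
171.09291242678293 [519.16703761  19.01328412 190.15007348]
marks 72.95664866031298 pad edges 73.48404799129713 73.94891410351941 LR 72.79316938542365
wingL 4.414844138320923 wingR -29.678618183288762
170 [547.48856874 100.3242141  180.        ] [519.88097628  18.50674775 170.        ] [496.34677597 -64.81852652 180.        ]
180 [546.39370514  99.33346856 190.        ] [519.08075801  18.36607068 180.        ] [495.78235418 -64.09641435 190.        ]
[542.90649622  99.75263996 175.        ] [493.36670762 -65.09064194 175.        ]
[194.11363176 594.09522963 214.65701732]
```

Request:
jog_arm --targets '[{"turn":[0,0,-10.5],"slide":[35,-49,10],"claw":50},{"turn":[0,0,-10.5],"slide":[35,-49,10],"claw":50},{"turn":[0,0,-10.5],"slide":[35,-49,10],"claw":50},{"turn":[0,0,-10.5],"slide":[35,-49,5],"claw":50},{"turn":[0,0,-10.5],"slide":[35,-49,0],"claw":50}]'

```text
t: 1.32
eef_pos: [370.1, 347.6, 250.3]
tcp_rot: [3.14, -0.0, 1.904]
ft_force: [0.5, 1.0, 0.4]
opening: 0.533
grip_force: 0.0
```

Request:
jog_arm --targets '[{"turn":[0,0,-10.5],"slide":[35,-49,0],"claw":50},{"turn":[0,0,-10.5],"slide":[35,-49,0],"claw":50},{"turn":[0,0,-10.5],"slide":[35,-49,0],"claw":50},{"turn":[0,0,-10.5],"slide":[35,-49,0],"claw":50},{"turn":[0,0,-10.5],"slide":[35,-49,0],"claw":50}]'

```text
t: 1.95
eef_pos: [545.0, 102.3, 249.9]
tcp_rot: [3.141, -0.0, 0.987]
ft_force: [0.9, 0.9, 0.6]
opening: 0.499
grip_force: 0.0
```

Request:
jog_arm --targets '[{"turn":[0,0,-10.5],"slide":[0,0,0],"claw":50},{"turn":[0,0,-10.5],"slide":[0,0,0],"claw":50},{"turn":[0,0,-10.5],"slide":[0,0,0],"claw":50},{"turn":[0,0,-10.5],"slide":[0,0,0],"claw":50},{"turn":[0,0,-10.5],"slide":[0,0,0],"claw":50}]'

```text
t: 2.58
eef_pos: [544.1, 104.1, 249.7]
tcp_rot: [3.141, -0.0, 0.071]
ft_force: [0.7, 0.3, -0.3]
opening: 0.499
grip_force: 0.0
```

Request:
jog_arm --targets '[{"turn":[2.0,6.6,0],"slide":[0,0,0],"claw":50},{"turn":[0,0,0],"slide":[0,0,0],"claw":50}]'

```text
t: 2.82
eef_pos: [544.9, 103.8, 249.2]
tcp_rot: [-3.098, 0.112, 0.079]
ft_force: [0.1, -1.0, 0.6]
opening: 0.5
grip_force: 0.0
```

```bash
python3 - <<'E'
from h import *
from scipy.spatial.transform import Rotation as Ro
t=read_camera("top"); s=read_camera("side"); st=state()
R=Ro.from_euler("xyz",st["tcp_rot"]).as_matrix(); print(st["eef_pos"]); print(R.round(3), np.degrees(np.arctan2(R[1,0],R[0,0])))
z=R[:,2]; 
for w in ((545,99.5,192),): 
    w=np.array(w); tgt=w+6*z; print("target",tgt,"delta",tgt-st["eef_pos"])
K=s["mtx"]
def proj(d,X):
    c=d["R"]@X+d["t"]; q=c[:2]/c[2]; q=q*(1+d["k1"]*(q@q)); return q*K[0,0]+K[:2,2] if d is s else q*d["mtx"][0,0]+d["mtx"][:2,2]
print("tip proj side",proj(s,st["eef_pos"]))
a=cv2.resize(s["frame"][120:230,195:305],None,fx=5,fy=5,interpolation=cv2.INTER_CUBIC)
cv2.imwrite("pics/z2.png",a)
E
```

```text
[544.10713652 103.96724586 249.33194776]
[[ 0.991  0.074 -0.113]
 [ 0.079 -0.996  0.034]
 [-0.111 -0.043 -0.993]] 4.5352862226671435
target [544.31929119  99.70419876 186.04223713] delta [  0.21215467  -4.26304709 -63.28971062]
tip proj side [242.51336924 160.67652799]
```

View pics/z2.png

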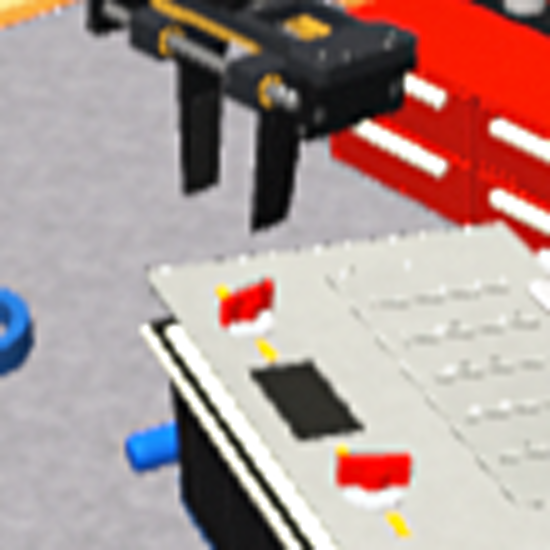

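The fingertips straddle the left wing's line from above, at crop (197,190) and (263,228). Next: a small correction, descend along the tilted axis, then close.

Request:
jog_arm --targets '[{"turn":[0,0,0],"slide":[7,-6.5,0],"claw":50},{"turn":[0,0,0],"slide":[-3.5,1,-31],"claw":50},{"turn":[0,0,0],"slide":[-2.5,1,-22],"claw":50},{"turn":[0,0,0],"slide":[-1,0,-8],"claw":50},{"turn":[0,0,0],"slide":[0,0,0],"claw":50}]'

```text
t: 3.55
eef_pos: [544.2, 99.5, 188.8]
tcp_rot: [-3.098, 0.112, 0.079]
ft_force: [-0.2, 0.2, 0.6]
opening: 0.499
grip_force: 0.0
```

Request:
jog_arm --targets '[{"turn":[0,0,0],"slide":[0,0,0],"claw":20},{"turn":[0,0,0],"slide":[0,0,0],"claw":20},{"turn":[0,0,0],"slide":[0,0,0],"claw":20}]'

```text
t: 3.92
eef_pos: [544.2, 99.6, 189.0]
tcp_rot: [-3.098, 0.111, 0.079]
ft_force: [0.6, 0.6, -0.6]
opening: 0.242
grip_force: 0.0
```

```bash
python3 - <<'E'
from h import *
t=read_camera("top"); s=read_camera("side"); print(state()["eef_pos"],state()["ft_force"])
a=cv2.resize(s["frame"][140:220,210:290],None,fx=5,fy=5,interpolation=cv2.INTER_CUBIC)
b=cv2.resize(t["frame"][190:250,200:260],None,fx=400/60,fy=400/60,interpolation=cv2.INTER_CUBIC)
cv2.imwrite("pics/z3.png",np.hstack([a,b]))
E
```

```text
[544.16839727  99.62152738 188.88762898] [ 0.42255079 -0.74647244 -0.15056837]
```

View pics/z3.png

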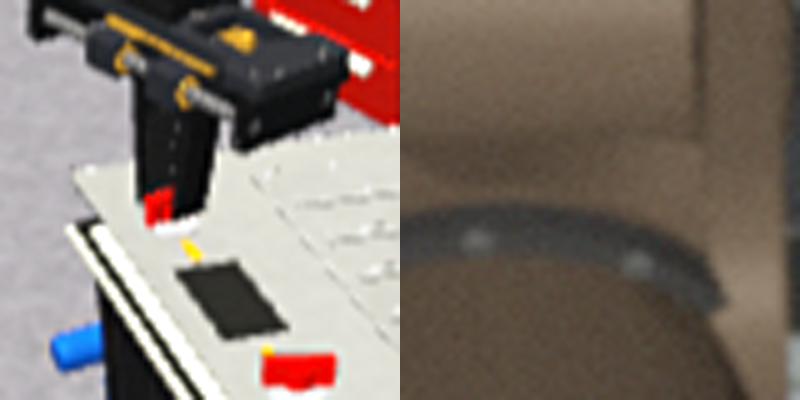

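The left wing (red at crop (158,205)) sits centred between the fingers. Lower slightly, close and check.

Request:
jog_arm --targets '[{"turn":[0,0,0],"slide":[0,0,-2.5],"claw":0},{"turn":[0,0,0],"slide":[0,0,0],"claw":0},{"turn":[0,0,0],"slide":[0,0,0],"claw":0},{"turn":[0,0,0],"slide":[0,0,0],"claw":0}]'

```text
t: 4.53
eef_pos: [544.0, 98.8, 185.8]
tcp_rot: [-3.099, 0.113, 0.08]
ft_force: [0.6, -5.5, -1.7]
opening: 0.074
grip_force: 30.0
```

Request:
jog_arm --targets '[{"turn":[1.1,-0.33,9.73],"slide":[0,0,0],"claw":0},{"turn":[1.1,-0.33,9.73],"slide":[0,0,0],"claw":0},{"turn":[1.1,-0.33,9.73],"slide":[0,0,0],"claw":0},{"turn":[1.1,-0.33,9.73],"slide":[0,0,0],"claw":0}]'

```text
t: 5.03
eef_pos: [543.8, 99.3, 185.9]
tcp_rot: [-3.037, 0.061, 0.77]
ft_force: [-1.0, -2.1, -1.6]
opening: 0.071
grip_force: 30.0
```

Request:
jog_arm --targets '[{"turn":[1.1,-0.33,9.73],"slide":[0,0,0],"claw":0},{"turn":[1.1,-0.33,9.73],"slide":[0,0,0],"claw":0},{"turn":[1.1,-0.33,9.73],"slide":[0,0,0],"claw":0},{"turn":[0,0,0],"slide":[0,0,0],"claw":0}]'

```text
t: 5.52
eef_pos: [543.4, 99.6, 185.9]
tcp_rot: [-3.021, 0.004, 1.273]
ft_force: [-4.6, -1.1, 0.6]
opening: 0.069
grip_force: 30.0
```

Request:
jog_arm --targets '[{"turn":[0,0,0],"slide":[0,0,0],"claw":50},{"turn":[0,0,0],"slide":[0,0,0],"claw":50},{"turn":[0,0,0],"slide":[1,-0.3,9],"claw":50},{"turn":[0,0,0],"slide":[2.4,-0.7,21],"claw":50},{"turn":[1.09,-0.33,9.59],"slide":[-4,-15,0],"claw":50}]'

```text
t: 6.15
eef_pos: [544.5, 83.9, 218.1]
tcp_rot: [-3.028, -0.017, 1.445]
ft_force: [-0.5, 0.5, -0.9]
opening: 0.488
grip_force: 0.0
```

Request:
jog_arm --targets '[{"turn":[1.09,-0.33,9.59],"slide":[-6.5,-21,0],"claw":50},{"turn":[1.09,-0.33,9.59],"slide":[-6.5,-21,0],"claw":50},{"turn":[1.09,-0.33,9.59],"slide":[-6.5,-21,0],"claw":50},{"turn":[1.09,-0.33,9.59],"slide":[-6.5,-21,0],"claw":50},{"turn":[1.09,-0.33,9.59],"slide":[-6.5,-21,0],"claw":50}]'

```text
t: 6.78
eef_pos: [511.1, -22.1, 216.9]
tcp_rot: [-3.079, -0.096, 2.287]
ft_force: [-0.1, -1.0, 0.4]
opening: 0.5
grip_force: 0.0
```

Request:
jog_arm --targets '[{"turn":[1.09,-0.33,9.59],"slide":[-6.5,-21,0],"claw":50},{"turn":[1.09,-0.33,9.59],"slide":[-6.5,-21,0],"claw":50},{"turn":[0,0,0],"slide":[0,0,0],"claw":50}]'

```text
t: 7.15
eef_pos: [498.1, -64.3, 216.8]
tcp_rot: [-3.115, -0.111, 2.618]
ft_force: [0.7, 0.1, -0.1]
opening: 0.497
grip_force: 0.0
```

```bash
python3 - <<'E'
from h import *
s=read_camera("side"); st=state(); print(st["eef_pos"],st["tcp_rot"],st["joints"])
cv2.imwrite("pics/z4.png",cv2.resize(s["frame"][150:240,215:320],None,fx=6,fy=6,interpolation=cv2.INTER_CUBIC))
E
```

```text
[498.24228571 -63.66993666 216.71044454] [-3.11452897 -0.11136302  2.61612942] [-0.26031428  0.36035741  1.78336148  0.00334237  1.11242811 -1.30880679]
```

View pics/z4.png

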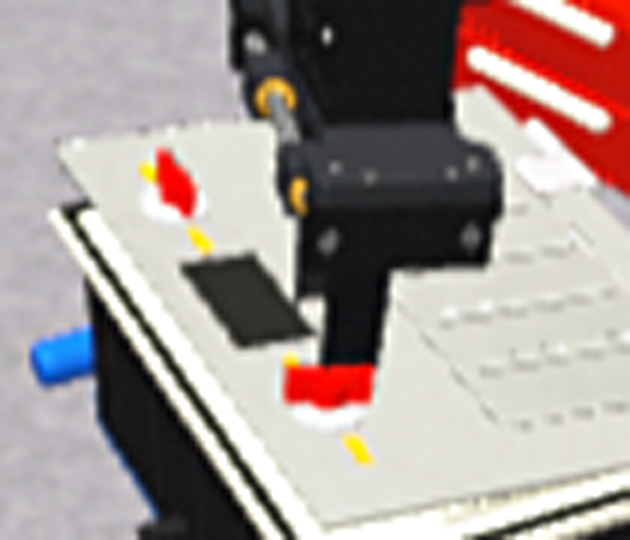

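```bash
python3 - <<'E'
from h import *
from scipy.spatial.transform import Rotation as Ro
s=read_camera("side"); st=state(); R=Ro.from_euler("xyz",st["tcp_rot"]).as_matrix(); p=st["eef_pos"]
def proj(X):
    c=s["R"]@X+s["t"]; q=c[:2]/c[2]; q=q*(1+s["k1"]*(q@q)); u=q*s["mtx"][0,0]+s["mtx"][:2,2]; return ((u-[215,150])*6).round(),c[2].round()
print("toolR",R.round(3))
for n,X in (("tcp",p),("y+",p+R[:,1]*24),("y-",p-R[:,1]*24),("y+top",p+R[:,1]*24-60*R[:,2]),("y-top",p-R[:,1]*24-60*R[:,2]),("wingR",np.array([493.5,-63.4,192])+6*0),("x+",p+R[:,0]*18),("wingL",np.array([543.2,99,192]))): print(n,*proj(X))
E
```

```text
toolR [[-0.86   0.498 -0.11 ]
 [ 0.498  0.867  0.032]
 [ 0.111 -0.027 -0.993]]
tcp [339. 325.] 1071.0
y+ [327. 293.] 1091.0
y- [350. 358.] 1052.0
y+top [339. 165.] 1058.0
y-top [363. 227.] 1019.0
wingR [331. 380.] 1083.0
x+ [295. 327.] 1067.0
wingL [178. 180.] 1208.0
```

The left wing now points along its marks. The near finger's tip at (350,365) agrees with the projected TCP, over the right wing at (329,385). Descend and grip.

Request:
jog_arm --targets '[{"turn":[0,0,0],"slide":[-2,0,-15],"claw":50},{"turn":[0,0,0],"slide":[-2,0.3,-13],"claw":25},{"turn":[0,0,0],"slide":[-0.5,0.2,-3],"claw":0},{"turn":[0,0,0],"slide":[0,0,0],"claw":0},{"turn":[0,0,0],"slide":[0,0,0],"claw":0}]'

```text
t: 7.88
eef_pos: [493.7, -62.9, 185.5]
tcp_rot: [-3.115, -0.112, 2.621]
ft_force: [-0.4, 1.1, 0.4]
opening: 0.136
grip_force: 0.0
```

Request:
jog_arm --targets '[{"turn":[0,0,0],"slide":[0,0,0],"claw":0},{"turn":[0,0,0],"slide":[0,0,0],"claw":0}]'

```text
t: 8.12
eef_pos: [493.3, -63.8, 185.5]
tcp_rot: [-3.113, -0.112, 2.621]
ft_force: [-3.0, -6.6, 0.7]
opening: 0.068
grip_force: 30.0
```

Request:
jog_arm --targets '[{"turn":[-1.09,0.33,-9.58],"slide":[0,0,0],"claw":0},{"turn":[-1.09,0.33,-9.58],"slide":[0,0,0],"claw":0},{"turn":[-1.09,0.33,-9.58],"slide":[0,0,0],"claw":0},{"turn":[-1.09,0.33,-9.58],"slide":[0,0,0],"claw":0}]'

```text
t: 8.62
eef_pos: [493.3, -63.9, 185.5]
tcp_rot: [-3.047, -0.068, 1.94]
ft_force: [-3.0, -6.7, 1.3]
opening: 0.071
grip_force: 30.0
```

Request:
jog_arm --targets '[{"turn":[-1.09,0.33,-9.58],"slide":[0,0,0],"claw":0},{"turn":[-1.09,0.33,-9.58],"slide":[0,0,0],"claw":0},{"turn":[-1.09,0.33,-9.58],"slide":[0,0,0],"claw":0},{"turn":[-1.09,0.33,-9.58],"slide":[0,0,0],"claw":0},{"turn":[0,0,0],"slide":[0,0,0],"claw":0}]'

```text
t: 9.25
eef_pos: [493.3, -63.9, 185.5]
tcp_rot: [-3.023, 0.005, 1.273]
ft_force: [-2.8, -7.2, 1.3]
opening: 0.077
grip_force: 30.0
```

Request:
jog_arm --targets '[{"turn":[0,0,0],"slide":[0,0,0],"claw":50},{"turn":[0,0,0],"slide":[0,0,0],"claw":50},{"turn":[0,0,0],"slide":[1,-0.3,9],"claw":50},{"turn":[0,0,0],"slide":[2.4,-0.7,21],"claw":30},{"turn":[0,0,0],"slide":[0,-30,15],"claw":0}]'

```text
t: 9.88
eef_pos: [497.3, -93.2, 231.6]
tcp_rot: [-3.024, 0.003, 1.278]
ft_force: [-0.6, 0.4, -0.3]
opening: 0.245
grip_force: 0.0
```

Request:
jog_arm --targets '[{"turn":[-2,-6.6,0],"slide":[0,-50,0],"claw":0},{"turn":[0,0,0],"slide":[0,-50,0],"claw":0},{"turn":[0,0,0],"slide":[0,-50,0],"claw":0},{"turn":[0,0,0],"slide":[0,0,0],"claw":0}]'

```text
t: 10.38
eef_pos: [496.8, -246.6, 230.5]
tcp_rot: [3.139, 0.003, 1.272]
ft_force: [0.5, 0.3, 0.2]
opening: 0.002
grip_force: 0.0
```

```bash
python3 - <<'E'
from h import *
t=read_camera("top"); st=state(); print(st["eef_pos"],st["tcp_rot"])
for q in ("wing_left","wing_right","push_pad"): print(q,look_for(q,"top")[:2])
print(blobs(red(t["frame"]),(200,200,335,270),6))
cv2.imwrite("pics/z5.png",cv2.resize(t["frame"][205:265,205:325],None,fx=6,fy=6,interpolation=cv2.INTER_CUBIC))
E
```

```text
[ 496.71697492 -244.88496968  230.39008371] [3.14001030e+00 2.84050949e-03 1.27301261e+00]
wing_left [{'xy': [230.5, 222.6], 'conf': 0.5}]
wing_right []
push_pad [{'xy': [272.0, 204.2], 'conf': 0.78}, {'xy': [136.1, 271.7], 'conf': 0.57}]
[(array([230.03278689, 223.04918033]), np.int32(61)), (array([301.375   , 243.328125]), np.int32(64))]
```

View pics/z5.png

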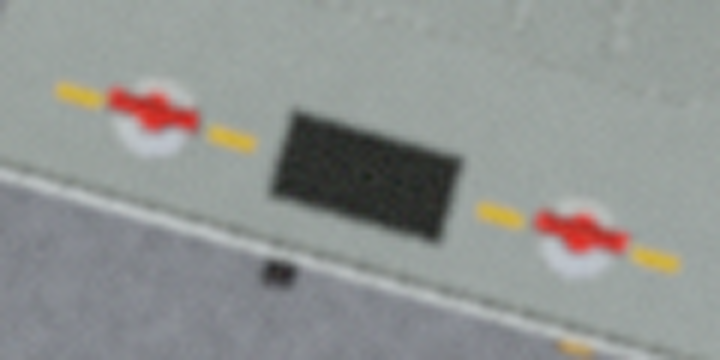

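Both wings lie along the yellow marks (left (110,97)–(198,122), right (537,220)–(627,243)). Now press the pad.

Request:
jog_arm --targets '[{"turn":[0,0,0],"slide":[4,52,0],"claw":0},{"turn":[0,0,0],"slide":[4,52,0],"claw":0},{"turn":[0,0,0],"slide":[4,52,0],"claw":0},{"turn":[0,0,0],"slide":[4,52,0],"claw":0},{"turn":[0,0,0],"slide":[4.5,55,0],"claw":0}]'

```text
t: 11.2
eef_pos: [517.0, 21.9, 230.6]
tcp_rot: [3.139, 0.003, 1.277]
ft_force: [1.6, -0.0, -0.3]
opening: 0.003
grip_force: 0.0
```

Request:
jog_arm --targets '[{"turn":[0,0,0],"slide":[0,0,-20],"claw":0},{"turn":[0,0,0],"slide":[0,0,-15],"claw":0},{"turn":[0,0,0],"slide":[0,0,-8],"claw":0},{"turn":[0,0,0],"slide":[0,0,0],"claw":0}]'

```text
t: 11.7
eef_pos: [517.2, 18.7, 186.8]
tcp_rot: [3.141, 0.003, 1.275]
ft_force: [-0.5, -0.4, -0.3]
opening: 0.004
grip_force: 0.0
```

Request:
jog_arm --targets '[{"turn":[0,0,0],"slide":[0,0,-4],"claw":0},{"turn":[0,0,0],"slide":[0,0,-4],"claw":0},{"turn":[0,0,0],"slide":[0,0,-4],"claw":0},{"turn":[0,0,0],"slide":[0,0,0],"claw":0}]'

```text
t: 12.2
eef_pos: [517.0, 19.0, 175.5]
tcp_rot: [3.141, 0.003, 1.275]
ft_force: [-3.8, 0.4, 6.8]
opening: 0.005
grip_force: 3.6
```

Request:
jog_arm --targets '[{"turn":[0,0,0],"slide":[0,0,-4],"claw":0},{"turn":[0,0,0],"slide":[0,0,-4],"claw":0},{"turn":[0,0,0],"slide":[0,0,-3],"claw":0},{"turn":[0,0,0],"slide":[0,0,0],"claw":0}]'

```text
t: 12.7
eef_pos: [516.7, 19.2, 164.5]
tcp_rot: [3.141, 0.003, 1.275]
ft_force: [-5.5, 2.1, 7.7]
opening: -0.001
grip_force: 4.1
```

Request:
jog_arm --targets '[{"turn":[0,0,0],"slide":[0,0,-2],"claw":0},{"turn":[0,0,0],"slide":[0,0,-2],"claw":0},{"turn":[0,0,0],"slide":[0,0,-1],"claw":0},{"turn":[0,0,0],"slide":[0,0,0],"claw":0}]'

```text
t: 13.2
eef_pos: [516.8, 19.2, 159.7]
tcp_rot: [3.141, 0.003, 1.275]
ft_force: [-4.8, 1.2, 9.2]
opening: 0.002
grip_force: 4.3
```

Request:
jog_arm --targets '[{"turn":[0,0,0],"slide":[0,0,-1],"claw":0},{"turn":[0,0,0],"slide":[0,0,0],"claw":0}]'

```text
t: 13.45
eef_pos: [516.9, 19.1, 159.1]
tcp_rot: [3.14, 0.003, 1.275]
ft_force: [-6.4, 1.5, 13.5]
opening: 0.004
grip_force: 6.5
```

Force is now rising at z = 159, the shut height. One more push for margin, then a look.

Request:
jog_arm --targets '[{"turn":[0,0,0],"slide":[0,0,-1],"claw":0},{"turn":[0,0,0],"slide":[0,0,0],"claw":0},{"turn":[0,0,0],"slide":[0,0,0],"claw":0}]'

```text
t: 13.82
eef_pos: [516.9, 19.1, 158.9]
tcp_rot: [3.14, 0.003, 1.275]
ft_force: [-9.9, 1.7, 22.1]
opening: 0.004
grip_force: 11.1
```

```bash
python3 - <<'E'
from h import *
s=read_camera("side"); st=state(); print(st["eef_pos"],st["ft_force"])
cv2.imwrite("pics/z6.png",cv2.resize(s["frame"][150:270,205:365],None,fx=5,fy=5,interpolation=cv2.INTER_CUBIC))
E
```

```text
[516.88318626  19.14677934 158.87835136] [-9.49871533  2.12464298 22.46895912]
```

View pics/z6.png

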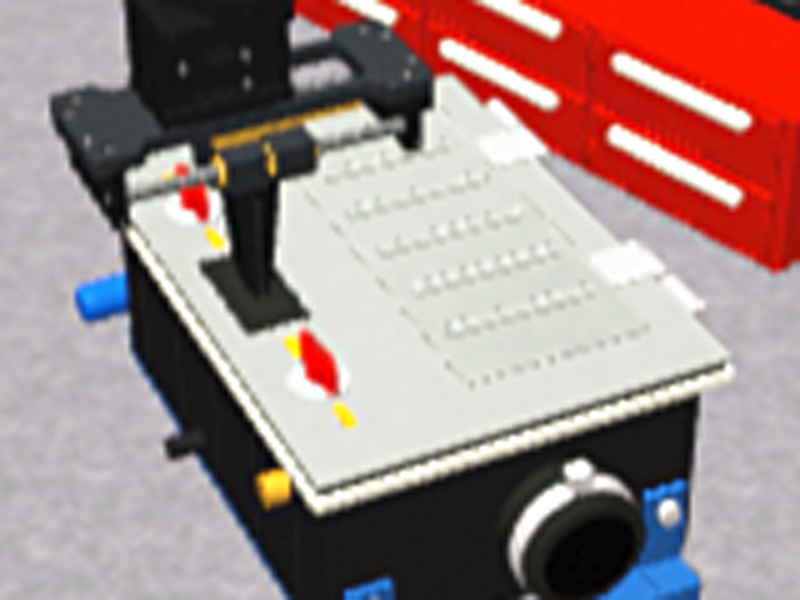

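The cover lies flush on the frame all round and the fingers are on the pad at (262,290). Force is 22 N, height 158.9 mm, wings in line.

```bash
python3 -c "
from cell import *
print(job_done())"
```

```text
the job is handed in; nothing more can be done
None
```

Both fasteners are turned in line with their yellow marks, and the cover is shut flush, with the arm still holding it down at the push pad with about 22 N. No other bench items were touched, and the job was handed in at about 14 s.

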